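# Nest the measuring scoops on their hook

### The job

Put the square measuring scoops away on the hook of the utensil stand, where the largest already hangs: hang the medium one by its eye in front of it, bowl nesting into the large bowl, then the small one in front of the medium. Slide each scoop back and press it home with a light, steady push (about 8 N, never over 20 N), so that it and those behind it sit tight against the stop, before you let go and fetch the next. Do not disturb the other things on the worktop.

Things in the scene. Friction and masses are not known exactly. Their poses are not given: they have to be found in the camera images.
- stand: Heavy steel utensil stand, fixed; origin on the worktop under its post (14 mm diameter, 183 mm tall), z up. Base plate 150 x 110 x 14 mm, from 55 mm before to 95 mm behind the post. One round level prong, 8 mm diameter, axis 175 mm up, sticks out along the stand's -x (roughly to the robot), straight to 126 mm from the post; its last 12 mm rise by 5 mm.
- hook_ref (a point): Point on the prong's axis, 175 mm up, 35 mm before the post; axes as the stand's: -x runs along the prong to its tip. A round stop collar (26 mm diameter) is clamped on the prong behind the large scoop, rigid, its front face anywhere from 0 to 12 mm before this point: its setting is not measured and must be felt.
- hook_tip (a point): Centre of the rounded end of the upturned tip, 103 mm before hook_ref along -x and 5 mm higher.
- large_scoop: Largest of three like-shaped square steel scoops, 0.15 kg, loose, hanging on the prong 1 to 21 mm short of the stop. Bowl 76 mm square outside, 3 mm walls, 34 mm deep. Every scoop: origin on the underside below the handle, z up the handle, open mouth of the bowl at x = -12 mm, closed bottom at x = +22 mm; the handle (16 mm wide in y, 5 mm thick in x) is at x = 0.
- large_scoop_eye (a point): Centre of the large scoop's eye, 118 mm above its underside, axes as the scoop's. Every scoop: a round hub, 28 mm diameter, 18 mm long (x = -9 to +9 mm), tops the handle; the eye is a 20 mm hole through it along x, 80 mm above the bowl's centre. Hung scoops touch hub to hub, 18 mm apart along the prong; the eye's centre then hangs 6 mm below the prong's axis.
- medium_scoop: Medium scoop, loose, about 0.12 kg, bowl 56 mm square outside, 3 mm walls, 34 mm deep, else shaped as the large one; stands on a side wall of its bowl with the handle up and the mouth (-x) roughly towards the robot.
- medium_scoop_eye (a point): Centre of the medium scoop's eye, 108 mm above its underside; axes as the scoop's.
- medium_scoop_tab (a point): Grip point in the medium scoop's flat tab above the hub, 29 mm above the eye's centre. Tab 20 mm wide in y, 5 mm thick in x, from 12 to 44 mm above the eye's centre. Fingers that close along the scoop's y clear the scoop hung behind it.
- small_scoop: Small scoop, loose, about 0.10 kg, bowl 38 mm square outside, 3 mm walls, 34 mm deep, else shaped as the large one; stands on a side wall of its bowl with the handle up and the mouth (-x) roughly towards the robot.
- small_scoop_eye (a point): Centre of the small scoop's eye, 99 mm above its underside; axes as the scoop's.
- small_scoop_tab (a point): Grip point in the small scoop's flat tab, 29 mm above the eye's centre; tab size as the medium one's. Fingers close along the scoop's y (20 mm wide).
- lime: Green lime, 48 x 44 x 45 mm, a loose bystander on the robot's side between scoops and stand.
- garlic: Head of garlic, 60 mm wide, 59 mm high, a loose bystander on the robot's side of the standing scoops.
- glass: Small drinking glass, 49 mm wide, 62 mm high, a loose bystander to the right of the stand.
Not all that is in view belongs to the job. Leave any brown look-alike of the small_scoop alone.

How it is judged (in metres and radians):
On the way, in this order (a step that is already met when the one before it is completed fails the run):
1. the medium scoop hangs on the prong nested in the large one and is pressed home: large scoop against the stop, medium hub against the large hub, with more than 4 N for 0.2 s (x of large_scoop_eye in the frame of hook_ref between -0.024 and -0.005 m and y of large_scoop_eye in the frame of hook_ref between -0.01 and 0.01 m and z of large_scoop_eye in the frame of hook_ref between -0.012 and 0.004 m and x of medium_scoop_eye in the frame of large_scoop_eye between -0.0205 and -0.016 m and y of medium_scoop_eye in the frame of hook_ref between -0.01 and 0.01 m and z of medium_scoop_eye in the frame of hook_ref between -0.012 and 0.004 m and contact force between medium_scoop and large_scoop above 4 N), for 0.2 s.
2. the small scoop hangs on the prong nested in the medium one and is pressed home against the tight stack with more than 4 N for 0.2 s (x of large_scoop_eye in the frame of hook_ref between -0.024 and -0.005 m and y of large_scoop_eye in the frame of hook_ref between -0.01 and 0.01 m and z of large_scoop_eye in the frame of hook_ref between -0.012 and 0.004 m and x of medium_scoop_eye in the frame of large_scoop_eye between -0.0205 and -0.016 m and y of medium_scoop_eye in the frame of hook_ref between -0.01 and 0.01 m and z of medium_scoop_eye in the frame of hook_ref between -0.012 and 0.004 m and x of small_scoop_eye in the frame of medium_scoop_eye between -0.0205 and -0.016 m and y of small_scoop_eye in the frame of hook_ref between -0.01 and 0.01 m and z of small_scoop_eye in the frame of hook_ref between -0.012 and 0.004 m and contact force between small_scoop and medium_scoop above 4 N), for 0.2 s.
At the end, for the whole second after the job is handed in: The scoops hang at rest by their eyes on the prong, large at the back, medium, small in front: eye centres 16 to 20.5 mm apart along the prong (18 when tight), within 10 mm of the prong sideways, 1 to 12 mm below its axis, upright within 0.2 rad; large 5 to 24 mm before hook_ref (x of large_scoop_eye in the frame of hook_ref between -0.024 and -0.005 m and y of large_scoop_eye in the frame of hook_ref between -0.01 and 0.01 m and z of large_scoop_eye in the frame of hook_ref between -0.012 and -0.001 m and angle between each of large_scoop, medium_scoop, small_scoop's own z axis and vertical below 0.2 rad and linear speed of each of large_scoop, medium_scoop, small_scoop below 0.02 m/s and x of medium_scoop_eye in the frame of large_scoop_eye between -0.0205 and -0.016 m and y of medium_scoop_eye in the frame of hook_ref between -0.01 and 0.01 m and z of medium_scoop_eye in the frame of hook_ref between -0.012 and -0.001 m and x of small_scoop_eye in the frame of medium_scoop_eye between -0.0205 and -0.016 m and y of small_scoop_eye in the frame of hook_ref between -0.01 and 0.01 m and z of small_scoop_eye in the frame of hook_ref between -0.012 and -0.001 m); the robot touches nothing.
It fails at once if a scoop is forced against the stand with more than 20 N (contact force between any of large_scoop, medium_scoop, small_scoop and stand above 20 N).
It fails at once if a scoop is forced against another scoop with more than 20 N (contact force between any of medium_scoop, small_scoop and large_scoop above 20 N or contact force between small_scoop and medium_scoop above 20 N).
It fails at once if the robot pushes the stand with more than 20 N (contact force between any of the fingers, the arm and stand above 20 N).
It fails at once if the lime, the garlic or the glass is moved by more than 30 mm (distance of any of lime, garlic, glass from where it was at the start of the episode above 0.03 m).
It also fails if it takes over 72 s, if anything falls off the work surface, if the arm or the gripper's body presses on something with over 40 N, if the wrist force passes 120 N, or if a joint passes its speed limit or range.

### The arm

A 6-joint arm with a two-finger parallel gripper is mounted at the origin on a cart in front of the work surface, level with it; the furniture and walls round the work are solid. World frame = base frame: x ahead of the robot, y to its left, z up, the work surface at z = 0. Lengths are in mm, angles in rad, forces in N, time in s.
With the tool pointing down it reaches from about 350 to 975 mm from the base axis. Payload 7.1 kg.
Tool frame: the origin (TCP) lies at the very end of the fingers, on their centre line; the grasp point (between the pads) lies 19 mm behind it; z points along the fingers, y is the line along which they close (so a half turn about z gives the same grasp; the last joint's range is limited). The gripper opens to 88 mm and grips with 3 to 60 N. Pads are 20 mm wide; open, the fingers measure 115 mm over their backs; the gripper's body (75 mm by 178 mm) begins 61 mm behind the grasp point.
Start: joints at [-1.208, 0.423, 1.63, -0, 1.089, -0.019], TCP at [232.886, -579.973, 222.675] pointing down, gripper open.
Joint ranges: [-3, 3], [-0.9, 2.11], [0.09, 2.58], [-1.31, 4.45], [0.11, 2.69], [-2.54, 2.54]. Speed limits (rad/s): [2.39, 2.39, 3.01, 3.14, 3.14, 3.14].

### API

Orientations are given as a rotation vector (axis times angle).
In Python, from workcell import sensors, imaging, close_job gives the robot as it stands. The module is installed in compiled form; this text tells all that it offers.
- The arm moves only by the tool servo_tool, never from a script. Its argument "steps" is a list of rows, each a list of 3 entries, a list of its own where there are three numbers: the shift along the world's x, y, z in m, then the turn, a rotation vector about the world's x, y, z in degrees, then the opening, from -1 (shut) to 1 (fully open). A call has exactly 8 rows; each row shifts and turns the commanded pose from where the row before left it; what a row does not reach is not made up. A row lasts 1/12 s, in which the tool goes at most 41.7 mm and 7.16 degrees, less where a joint would pass 70% of its speed; a pose out of reach is approached as far as the arm can. A call is refused whole if a number of a shift passes 0.0417 or a number of a turn 7.16, either way. A call with a gripper value outside its range is refused whole. The fingers move at their own pace and stop on an object; the grip force is fixed at half the most. Time passes only in rows, so rows that do not move let the fingers close, or fill a call up. It gives the time, the measured TCP pose, the force, the opening and the grip force at its end, in the units of the state.
- sensors.get_obs(): the state, without advancing time (a new reading comes with each control period).
- imaging.get_image(name): name is "scene" or "top" or "wrist"; returns a dict with "color" (420x560x3 uint8, blue, green, red), "range_z" (420x560 float32, mm along the optical axis (not along the pixel's ray), 0 where there is no reading), "vertical_fov" (degrees; the focal length in pixels is half the picture's height over the tangent of half this angle, whatever the lens; pixels are square), "cx", "cy" (the principal point, pixels), "k1" (the pictures are not rectified: a ray, as slopes to the right and down, at radius r is drawn at 1 + k1 r^2 times it, then the intrinsics apply), "rvec" (rotation vector, rad) and "tvec" (3), from world to camera coordinates, as OpenCV has them; the wrist camera has in their place "tool_from_camera" (4x4, takes a point from camera to tool coordinates, whose origin is the TCP and whose axes are the flange's). Camera axes: x right, y down, z forward; pixel columns grow to the right and rows downward; lengths in mm; the calibration is good to about 2 mm. A picture is of the moment at which its call begins: read the wrist's pose just before it.
- close_job(): hands the job in; it is judged then, once.
The state is a dict: "t": time; "qpos": joint angles; "qvel": joint speeds; "joint_torque": joint torques, N m; "ee_pos": TCP position; "orientation": TCP orientation; "ft_force": force on the tool from outside, world axes, zero at the start; "moment": the same for the moment, N m; "width": finger opening in mm; "grasp_force": force on a finger pad.
Only numpy, scipy, OpenCV 4.12 (cv2) and the standard library are available. Lean on these libraries where they do the work, as an engineer would, in place of code of your own. Each camera call takes 0.05 s, during which the arm holds its last target. There are 200 camera calls.

## Working session

There is one attempt and no reset: what is moved stays moved. The work goes in short steps, Python scripts to look and compute and a tool call to move; the robot and the scene stay as the last step left them, time stands still between calls to the robot, and variables do not carry over. Pictures are saved under pics/ and viewed, at most 10 in all, crops included, and the job is handed in when it is done.

Besides the shell and the picture viewer there is one more tool, called by a JSON object that holds its "op" and its "data". servo_tool: Moves the arm, as the interface text tells. Its arguments: {"type":"object","properties":{"steps":{"type":"array"}},"required":["steps"]}

```bash
mkdir -p pics; cat > h.py <<'E'
import numpy as np, cv2, pickle
from workcell import sensors, imaging
from scipy.spatial.transform import Rotation as R
def grab(name):
    o=sensors.get_obs(); d=imaging.get_image(name); d=dict(d); d['obs']=o
    f=d['color'].shape[0]/2/np.tan(np.radians(d['vertical_fov'])/2)
    d['K']=np.array([[f,0,d['cx']],[0,f,d['cy']],[0,0,1.]])
    if 'rvec' in d:
        Rm=R.from_rotvec(np.ravel(d['rvec'])).as_matrix(); d['Rw']=Rm.T; d['c']=-Rm.T@np.ravel(d['tvec'])
    else:
        T=np.eye(4);T[:3,:3]=R.from_rotvec(o['orientation']).as_matrix();T[:3,3]=o['ee_pos']
        T=T@np.array(d['tool_from_camera']); d['Rw']=T[:3,:3]; d['c']=T[:3,3]
    return d
def rays(d,px):
    p=np.array(px,float).reshape(-1,1,2)
    n=cv2.undistortPoints(p,d['K'],np.array([d['k1'],0,0,0.])).reshape(-1,2)
    return np.c_[n,np.ones(len(n))]
def cloud(d):
    h,w=d['range_z'].shape
    u,v=np.meshgrid(np.arange(w),np.arange(h))
    r=rays(d,np.c_[u.ravel(),v.ravel()])
    return ((r*d['range_z'].reshape(-1,1))@d['Rw'].T+d['c']).reshape(h,w,3)
def onplane(d,px,z):
    r=rays(d,px)@d['Rw'].T
    return d['c']+r*((z-d['c'][2])/r[:,2])[:,None]
E
python3 - <<'E'
from h import *
o=sensors.get_obs(); print({k:np.round(v,3) for k,v in o.items()})
for n in ['scene','top','wrist']:
    d=grab(n); pickle.dump(d,open(n+'.pkl','wb')); cv2.imwrite(f'pics/{n}0.png',d['color']); print(n,d['c'].round(1),d['vertical_fov'],d['k1'],(d['range_z']>0).mean())
E
```

```text
{'t': np.float64(0.0), 'qpos': array([-1.208,  0.424,  1.631,  0.   ,  1.089, -0.019]), 'qvel': array([ 0.   ,  0.   , -0.001,  0.001,  0.001,  0.   ]), 'joint_torque': array([-1.0000e-03, -5.4463e+01, -2.7367e+01,  6.4000e-02,  2.3000e-02,
       -0.0000e+00]), 'ee_pos': array([ 232.702, -579.463,  221.885]), 'orientation': array([-3.083, -0.596,  0.   ]), 'ft_force': array([0.816, 0.295, 0.166]), 'moment': array([-0.005,  0.038,  0.069]), 'grasp_force': np.float64(0.0), 'width': np.float64(88.182)}
scene [-528.3 -689.7  761.7] 43.063775411221144 -0.1137568335092719 0.9960076530612245
top [384.9 -88.4 977.2] 57.66745652562067 -0.10388294439877174 0.9961692176870748
wrist [ 299.2 -553.5  382.5] 71.09453697182151 -0.0607949794664 0.9942134353741496
```

View pics/scene0.png

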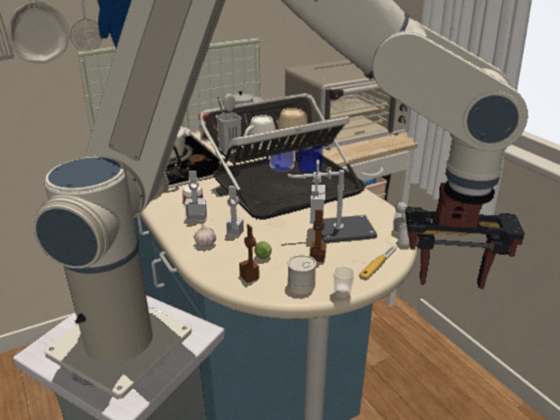

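View pics/top0.png

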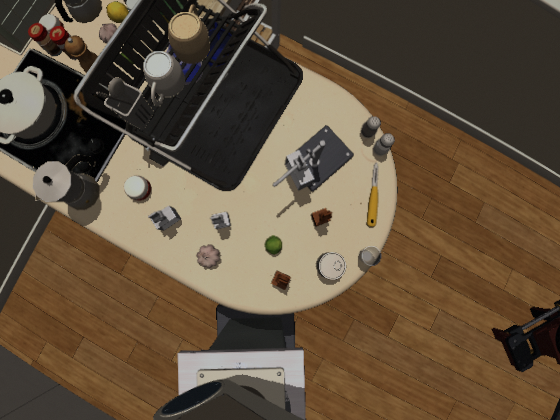

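The scene view shows the medium scoop at (195,197), the small one at (234,212), and the stand with the large scoop at (318,200). Brown look-alikes are at (250,255) and (318,240). The lime is at (263,250), the garlic at (205,236) and the glass at (343,283). In the top view, medium is at (163,218), small at (221,220), the prong runs (275,185)-(323,143), and the brown ones are at (281,281) and (321,217). The steel-grey ones match the description, since the task says to leave the brown ones alone.

```bash
python3 - <<'E'
from h import *
d=pickle.load(open('top.pkl','rb')); P=cloud(d)
s=pickle.load(open('scene.pkl','rb')); Q=cloud(s)
for n,(u,v,r) in dict(medium=(163,218,22),small=(221,220,18),stand=(310,165,45),lime=(274,245,14),garlic=(208,256,16),brown1=(281,281,16),brown2=(321,217,16),pot=(331,266,18),glass=(370,257,14),jar=(137,188,16)).items():
    q=P[v-r:v+r,u-r:u+r].reshape(-1,3); q=q[q[:,2]>18]
    print(n,len(q),'min',q.min(0).round(),'max',q.max(0).round(),'med',np.median(q,0).round())
    t=q[q[:,2]>q[:,2].max()-12]; print('   top',t.mean(0).round(1),len(t))
im=np.hstack([cv2.resize(s['color'][150:300,160:360],None,fx=4,fy=4,interpolation=cv2.INTER_CUBIC)]); cv2.imwrite('pics/scrop.png',im)
# prong from top cloud: z 165..190 near stand
q=P[110:220,255:360].reshape(-1,3); q=q[(q[:,2]>165)&(q[:,2]<195)]
for r in q[np.argsort(q[:,1])].round(0)[::3]: print(r,end=' ')
E
```

```text
medium 395 min [385. -88.  18.] max [547. 245. 977.] med [486. 170.  58.]
   top [384.9 -88.4 977.2] 7
small 225 min [385. -88.  21.] max [501.  60. 977.] med [473.  33.  40.]
   top [384.9 -88.4 977.2] 8
stand 1205 min [ 385. -288.   18.] max [737. -76. 977.] med [ 588. -152.  127.]
   top [384.9 -88.4 977.2] 32
lime 258 min [ 385. -109.   20.] max [439. -67. 977.] med [415. -89.  38.]
   top [384.9 -88.4 977.2] 1
garlic 414 min [363. -88.  20.] max [420. 103. 977.] med [391.  70.  39.]
   top [384.9 -88.4 977.2] 2
brown1 230 min [ 306. -129.   18.] max [385. -82. 977.] med [ 332. -103.   40.]
   top [384.9 -88.4 977.2] 5
brown2 250 min [ 385. -233.   18.] max [502. -88. 977.] med [ 476. -205.   40.]
   top [384.9 -88.4 977.2] 4
pot 650 min [ 327. -260.   18.] max [392. -88. 977.] med [ 360. -226.   64.]
   top [384.9 -88.4 977.2] 4
glass 247 min [ 357. -348.   18.] max [403. -88. 977.] med [ 381. -335.   47.]
   top [384.9 -88.4 977.2] 4
jar 481 min [385. -88.  18.] max [600. 282. 977.] med [566. 250.  44.]
   top [384.9 -88.4 977.2] 3
[ 625. -207.  182.] [ 625. -205.  182.] [ 618.
[... 1535 characters left out ...]
 592. -139.  176.] [ 576. -139.  178.] [ 572. -138.  179.] [ 569. -136.  174.] [ 571. -136.  182.] [ 572. -134.  180.] [ 572. -132.  179.] [ 569. -132.  181.] [ 566. -130.  178.] [ 570. -128.  178.] [ 564. -128.  178.] [ 566. -126.  177.] [ 561. -125.  179.] [ 561. -123.  179.] [ 564. -121.  177.] [ 557. -121.  180.] [ 558. -119.  175.] [ 555. -119.  179.] [ 553. -117.  178.] [ 557. -114.  179.] [ 553. -114.  180.] [ 553. -112.  178.] [ 556. -110.  177.] [ 549. -110.  179.] [ 551. -108.  178.] [ 545. -108.  177.] [ 545. -106.  176.] [ 548. -104.  180.] [ 542. -103.  180.] [ 544. -101.  180.] [547. -99. 178.] [539. -99. 184.] [541. -97. 185.] [535. -97. 183.] [537. -95. 184.] [537. -93. 185.]
```

View pics/scrop.png

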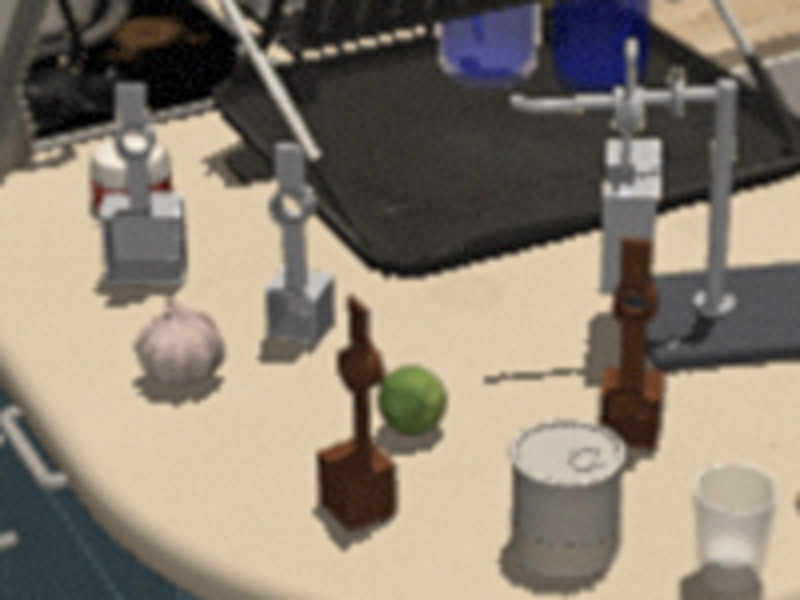

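The crop confirms the steel medium scoop at crop (140,220) and the small one at (295,270), both with mouths towards the robot. The brown wooden ones at (360,480) and (630,410) are decoys. Next I bring the wrist camera over the scoops, turning the tool half round so the last joint stays well inside its range.

{"op": "servo_tool", "data": {"steps": [[[0.0065, 0.02, 0.005], [0, 0, 5.7], 1], [[0.0065, 0.02, 0.005], [0, 0, 5.7], 1], [[0.0065, 0.02, 0.005], [0, 0, 5.7], 1], [[0.0065, 0.02, 0.005], [0, 0, 5.7], 1], [[0.0065, 0.02, 0.005], [0, 0, 5.7], 1], [[0.0065, 0.02, 0.005], [0, 0, 5.7], 1], [[0.0065, 0.02, 0.005], [0, 0, 5.7], 1], [[0.0065, 0.02, 0.005], [0, 0, 5.7], 1]]}}

```text
t: 0.82
ee_pos: [284.9, -418.8, 262.7]
orientation: [-2.608, -1.751, 0.0]
ft_force: [0.1, 0.6, 0.1]
width: 87.8
grasp_force: 0.0
```

{"op": "servo_tool", "data": {"steps": [[[0.0065, 0.02, 0.005], [0, 0, 5.7], 1], [[0.0065, 0.02, 0.005], [0, 0, 5.7], 1], [[0.0065, 0.02, 0.005], [0, 0, 5.7], 1], [[0.0065, 0.02, 0.005], [0, 0, 5.7], 1], [[0.0065, 0.02, 0.005], [0, 0, 5.7], 1], [[0.0065, 0.02, 0.005], [0, 0, 5.7], 1], [[0.0065, 0.02, 0.005], [0, 0, 5.7], 1], [[0.0065, 0.02, 0.005], [0, 0, 5.7], 1]]}}

```text
t: 1.48
ee_pos: [336.9, -258.9, 302.8]
orientation: [-1.726, -2.625, -0.0]
ft_force: [-0.2, -0.2, 1.1]
width: 87.8
grasp_force: 0.0
```

{"op": "servo_tool", "data": {"steps": [[[0.0065, 0.02, 0], [0, 0, 5.7], 1], [[0.0065, 0.02, 0], [0, 0, 5.7], 1], [[0.0065, 0.02, 0], [0, 0, 5.7], 1], [[0.0065, 0.02, 0], [0, 0, 5.7], 1], [[0.0065, 0.02, 0], [0, 0, 5.7], 1], [[0.0065, 0.02, 0], [0, 0, 5.7], 1], [[0.0065, 0.02, 0], [0, 0, 5.7], 1], [[0.0065, 0.02, 0], [0, 0, 5.7], 1]]}}

```text
t: 2.15
ee_pos: [388.9, -98.9, 302.6]
orientation: [-0.574, -3.089, 0.0]
ft_force: [-0.1, -0.3, -0.8]
width: 87.8
grasp_force: 0.0
```

{"op": "servo_tool", "data": {"steps": [[[0.0065, 0.02, 0], [0, 0, 5.7], 1], [[0.0065, 0.02, 0], [0, 0, 5.7], 1], [[0.0065, 0.02, 0], [0, 0, 5.7], 1], [[0.0065, 0.02, 0], [0, 0, 5.7], 1], [[0.0065, 0.02, 0], [0, 0, 5.7], 1], [[0.0065, 0.02, 0], [0, 0, 5.7], 1], [[0.0065, 0.02, 0], [0, 0, 5.7], 1], [[0.0065, 0.02, 0], [0, 0, 5.7], 1]]}}

```text
t: 2.82
ee_pos: [440.9, 61.1, 302.6]
orientation: [0.668, -3.069, -0.0]
ft_force: [0.1, -0.1, -0.1]
width: 87.7
grasp_force: 0.0
```

```bash
python3 - <<'E'
from h import *
d=grab('wrist'); pickle.dump(d,open('w1.pkl','wb')); cv2.imwrite('pics/w1.png',d['color'])
o=d['obs'];print(o['t'],o['qpos'].round(3),o['ee_pos'].round(1),np.array(d['tool_from_camera']).round(3))
e=R.from_rotvec(o['orientation']).as_matrix(); print(e.round(4))
E
```

```text
2.8167 [ 0.111  0.053  1.923 -0.     1.166 -1.889] [440.9  61.1 302.6] [[   0.      -0.964   -0.264   72.821]
 [   1.       0.      -0.      -0.333]
 [   0.      -0.264    0.964 -160.51 ]
 [   0.       0.       0.       1.   ]]
[[-9.095e-01 -4.157e-01 -3.000e-04]
 [-4.157e-01  9.095e-01 -0.000e+00]
 [ 3.000e-04  1.000e-04 -1.000e+00]]
```

View pics/w1.png

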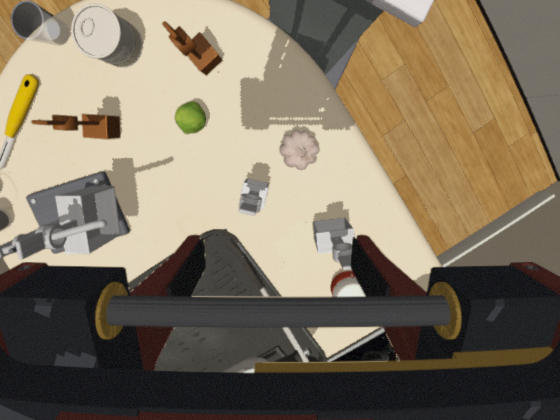

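The wrist view shows medium at (335,237), small at (254,194), lime (190,117), garlic (299,148), and the prong from (5,250) to (104,228).

```bash
cat > seg.py <<'E'
from h import *
def ana(P,box,zt,ze):
    (x0,x1,y0,y1)=box
    q=P.reshape(-1,3); q=q[(q[:,0]>x0)&(q[:,0]<x1)&(q[:,1]>y0)&(q[:,1]<y1)]
    b=q[(q[:,2]>10)&(q[:,2]<zt-60)]; t=q[(q[:,2]>zt-20)&(q[:,2]<zt+25)]
    for n,s in (('bowl',b),('tab',t),('hub',q[(q[:,2]>ze-15)&(q[:,2]<ze+15)])):
        if len(s)<4: print(n,len(s)); continue
        r=cv2.minAreaRect(s[:,:2].astype(np.float32))
        print(n,len(s),'mean',s.mean(0).round(1),'med',np.median(s,0).round(1),'zmax',s[:,2].max().round(1),'rect',np.round(r[0],1),np.round(r[1],1),round(r[2],1))
    return q
E
python3 - <<'E'
from seg import *
for f in ('w1','top','scene'):
    d=pickle.load(open(f+'.pkl','rb')); P=cloud(d)
    print(f,'MED');q=ana(P,(430,560,115,225),137,108)
    print(f,'SMALL');q=ana(P,(430,520,0,65),128,99)
    if f=='w1':
        k=P[120:160,]; z=P[...,2]
        s=P.reshape(-1,3); s=s[(s[:,0]>500)&(s[:,0]<660)&(s[:,1]>-230)&(s[:,1]<-70)&(s[:,2]>172)&(s[:,2]<186)]
        m=s[:,:2].mean(0);u,_,v=np.linalg.svd(s[:,:2]-m);print('prong',m,v[0],s.min(0),s.max(0),len(s))
    im=d['color']
def crop(f,c,r,k,out):
    d=pickle.load(open(f,'rb'))['color'];cv2.imwrite(out,cv2.resize(d[c[1]-r:c[1]+r,c[0]-r:c[0]+r],None,fx=k,fy=k,interpolation=cv2.INTER_CUBIC))
a=pickle.load(open('w1.pkl','rb'))['color']
cv2.imwrite('pics/w1c.png',np.hstack([cv2.resize(a[200:280,300:380],(400,400)),cv2.resize(a[155:235,210:290],(400,400))]))
E
```

```text
w1 MED
bowl 723 mean [486.5 170.7  52. ] med [484.8 169.   54.4] zmax 76.9 rect [517.3 194.7] [103.4  56.2] 32.1
tab 241 mean [482.9 170.3 131.1] med [483.2 170.1 128.6] zmax 151.6 rect [483.8 173.4] [17.1 18.8] 31.0
hub 288 mean [481.5 169.6 110.1] med [481.  169.4 113.5] zmax 123.0 rect [484.3 173.4] [18.7 26.2] 31.3
w1 SMALL
bowl 319 mean [472.   37.6  37.4] med [471.5  37.8  36.7] zmax 57.2 rect [479.8  37.3] [33.9 38.1] 11.4
tab 260 mean [472.3  36.  125.2] med [472.6  35.9 124.4] zmax 142.8 rect [471.8  35.9] [11.5 20.1] 10.6
hub 251 mean [470.3  36.2 102.6] med [469.6  35.9 105.6] zmax 113.8 rect [474.8  36.4] [17.7 27.8] 11.8
prong [ 575.4798628  -144.93758316] [ 0.62500748 -0.78061876] [ 533.75009796 -204.76090837  172.02530911] [630.24748769 -92.78933346 185.92733102] 910
top MED
bowl 258 mean [489.5 170.4  52.4] med [489.9 168.7  56.1] zmax 74.9 rect [489.  178.4] [36.  55.8] 33.2
tab 91 mean [483.2 172.8 133.1] med [482.7 172.2 127.9] zmax 154.8 rect [483.4 172.1] [17.  25.4] 63.7
hub 71 mean [482.2 171.7 112.6] med [480.7 171.1 116.3] zmax 122.9 rect [484.7 174.9] [18.4 
[... 274 characters left out ...]
.4 108.5] zmax 113.9 rect [475.5  38.2] [17.5 24.7] 12.6
scene MED
bowl 340 mean [488.5 178.3  40.1] med [489.1 178.4  38.4] zmax 76.5 rect [514.2 192. ] [105.6  57.2] 30.0
tab 92 mean [480.7 173.1 133. ] med [481.  173.6 130.7] zmax 151.7 rect [478.4 172.2] [21.6 21.1] 24.9
hub 75 mean [479.8 172.1 108.3] med [479.2 171.6 106.7] zmax 122.7 rect [481.8 174.4] [26.9 27.6] 35.1
scene SMALL
bowl 217 mean [475.2  34.   34.9] med [472.9  32.5  36.4] zmax 67.5 rect [477.8  37.4] [40.4 41.2] 15.3
tab 95 mean [472.2  35.8 124.2] med [472.4  36.7 124.4] zmax 142.2 rect [471.6  36.1] [17.  20.9] 33.7
hub 97 mean [471.5  35.3 100.1] med [470.4  36.2 100.6] zmax 113.9 rect [473.1  35.8] [26.  29.5] 12.6
```

View pics/w1c.png

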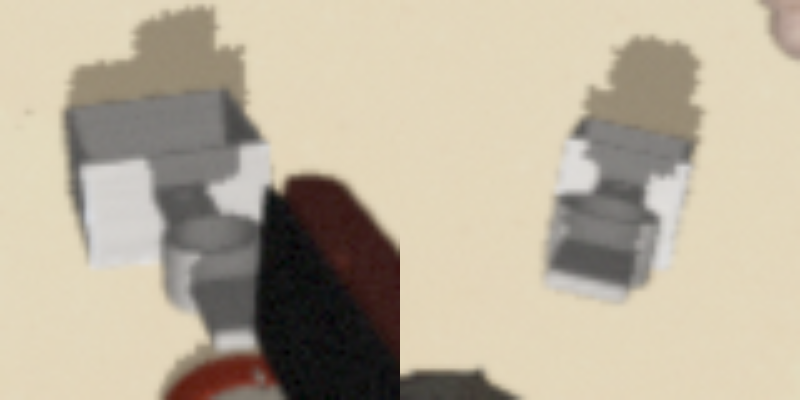

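Medium: tab (484,173), yaw 31.5°. Small: (475,36), yaw 11.5°. Heights (tab tops at 152 and 143, bowl widths 56 and 38) match the given sizes. Checking clearances around the gripper body, then moving over medium.

```bash
python3 - <<'E'
from h import *
q=np.vstack([cloud(pickle.load(open(f+'.pkl','rb'))).reshape(-1,3) for f in ('top','w1')])
q=q[(q[:,2]<500)]
for n,c,r in (('med',(484,173),130),('small',(475,36),130),('hang',(565,-130),130),('pre',(515,-70),130)):
    s=q[(np.hypot(q[:,0]-c[0],q[:,1]-c[1])<r)]
    for z in (150,190,230): 
        t=s[s[:,2]>z]; print(n,z,len(t),t[:,:].min(0).round() if len(t) else '', t.max(0).round() if len(t) else '')
E
```

```text
med 150 31126 [377.  59. 150.] [489. 183. 425.]
med 190 31088 [377.  59. 300.] [432. 121. 425.]
med 230 31088 [377.  59. 300.] [432. 121. 425.]
small 150 74373 [375. -26. 151.] [488. 165. 463.]
small 190 74372 [375. -26. 300.] [471. 121. 463.]
small 230 74372 [375. -26. 300.] [471. 121. 463.]
hang 150 2082 [ 534. -208.  151.] [631. -91. 215.]
hang 190 492 [ 573. -179.  190.] [ 607. -146.  215.]
hang 230 0  
pre 150 27813 [ 425. -170.  156.] [601.  29. 425.]
pre 190 26604 [ 425. -159.  190.] [594.  29. 425.]
pre 230 26156 [425. -26. 300.] [471.  29. 425.]
```

{"op": "servo_tool", "data": {"steps": [[[0.0054, 0.014, -0.005], [0, 0, 0.86], 1], [[0.0054, 0.014, -0.005], [0, 0, 0.86], 1], [[0.0054, 0.014, -0.005], [0, 0, 0.86], 1], [[0.0054, 0.014, -0.005], [0, 0, 0.86], 1], [[0.0054, 0.014, -0.005], [0, 0, 0.86], 1], [[0.0054, 0.014, -0.005], [0, 0, 0.86], 1], [[0.0054, 0.014, -0.005], [0, 0, 0.86], 1], [[0.0054, 0.014, -0.005], [0, 0, 0.86], 1]]}}

```text
t: 3.53
ee_pos: [484.4, 172.9, 262.2]
orientation: [0.844, -3.026, 0.0]
ft_force: [-0.6, 0.1, 0.5]
width: 87.7
grasp_force: 0.0
```

{"op": "servo_tool", "data": {"steps": [[[0, 0, -0.024], [0, 0, 0], 1], [[0, 0, -0.024], [0, 0, 0], 1], [[0, 0, -0.024], [0, 0, 0], 1], [[0, 0, -0.024], [0, 0, 0], 1], [[0, 0, -0.018], [0, 0, 0], 1], [[0, 0, -0.016], [0, 0, 0], 1], [[0, 0, -0.014], [0, 0, 0], 1], [[0, 0, 0], [0, 0, 0], 0]]}}

```text
t: 4.2
ee_pos: [482.5, 171.8, 115.9]
orientation: [0.843, -3.022, 0.0]
ft_force: [-0.7, -0.2, 0.4]
width: 84.0
grasp_force: 0.0
```

{"op": "servo_tool", "data": {"steps": [[[0, 0, 0], [0, 0, 0], -0.3], [[0, 0, 0], [0, 0, 0], -0.6], [[0, 0, 0], [0, 0, 0], -1], [[0, 0, 0], [0, 0, 0], -1], [[0, 0, 0], [0, 0, 0], -1], [[0, 0, 0], [0, 0, 0], -1], [[0, 0, 0], [0, 0, 0], -1], [[0, 0, 0], [0, 0, 0], -1]]}}

```text
t: 4.87
ee_pos: [484.2, 172.0, 118.9]
orientation: [-0.843, 3.026, 0.0]
ft_force: [-0.1, 0.2, -0.1]
width: 31.3
grasp_force: 0.0
```

{"op": "servo_tool", "data": {"steps": [[[0, 0, 0], [0, 0, 0], -1], [[0, 0, 0], [0, 0, 0], -1], [[0, 0, 0], [0, 0, 0], -1], [[0, 0, 0], [0, 0, 0], -1], [[0, 0, 0], [0, 0, 0], -1], [[0, 0, 0], [0, 0, 0], -1], [[0, 0, 0], [0, 0, 0], -1], [[0, 0, 0], [0, 0, 0], -1]]}}

```text
t: 5.53
ee_pos: [484.0, 172.0, 118.6]
orientation: [0.844, -3.026, 0.0]
ft_force: [-0.1, -0.1, -2.6]
width: 19.5
grasp_force: 30.0
```

{"op": "servo_tool", "data": {"steps": [[[0, 0, 0.008], [0, 0, 0], -1], [[0, 0, 0.02], [0, 0, 0], -1], [[0, 0, 0.026], [0, 0, 0], -1], [[0, 0, 0.026], [0, 0, 0], -1], [[0, 0, 0.026], [0, 0, 0], -1], [[0, 0, 0.026], [0, 0, 0], -1], [[0, 0, 0.026], [0, 0, 0], -1], [[0, 0, 0.014], [0, 0, 0], -1]]}}

```text
t: 6.2
ee_pos: [485.0, 172.4, 294.5]
orientation: [-0.843, 3.022, 0.0]
ft_force: [0.5, 1.2, -0.8]
width: 19.6
grasp_force: 30.0
```

{"op": "servo_tool", "data": {"steps": [[[0.001, -0.01375, 0], [0, 0, -5.18], -1], [[0.001, -0.01375, 0], [0, 0, -5.18], -1], [[0.001, -0.01375, 0], [0, 0, -5.18], -1], [[0.001, -0.01375, 0], [0, 0, -5.18], -1], [[0.001, -0.01375, 0], [0, 0, -5.18], -1], [[0.001, -0.01375, 0], [0, 0, -5.18], -1], [[0.001, -0.01375, 0], [0, 0, -5.18], -1], [[0.001, -0.01375, 0], [0, 0, -5.18], -1]]}}

```text
t: 6.87
ee_pos: [491.8, 61.3, 291.3]
orientation: [0.289, 3.128, 0.0]
ft_force: [0.4, -0.2, -1.7]
width: 19.6
grasp_force: 30.0
```

{"op": "servo_tool", "data": {"steps": [[[0.001, -0.01375, 0], [0, 0, -5.18], -1], [[0.001, -0.01375, 0], [0, 0, -5.18], -1], [[0.001, -0.01375, 0], [0, 0, -5.18], -1], [[0.001, -0.01375, 0], [0, 0, -5.18], -1], [[0.001, -0.01375, 0], [0, 0, -5.18], -1], [[0.001, -0.01375, 0], [0, 0, -5.18], -1], [[0.001, -0.01375, 0], [0, 0, -5.18], -1], [[0.001, -0.01375, 0], [0, 0, -5.18], -1]]}}

```text
t: 7.53
ee_pos: [499.9, -48.6, 291.3]
orientation: [1.377, 2.824, 0.0]
ft_force: [1.1, 0.1, -0.7]
width: 19.8
grasp_force: 30.0
```

{"op": "servo_tool", "data": {"steps": [[[0, 0, -0.01], [0, 0, 0], -1], [[0, 0, -0.015], [0, 0, 0], -1], [[0, 0, -0.02], [0, 0, 0], -1], [[0, 0, -0.02], [0, 0, 0], -1], [[0, 0, -0.02], [0, 0, 0], -1], [[0, 0, -0.01], [0, 0, 0], -1], [[0, 0, -0.007], [0, 0, 0], -1], [[0, 0, 0], [0, 0, 0], -1]]}}

```text
t: 8.2
ee_pos: [499.3, -47.6, 187.5]
orientation: [-1.368, -2.826, 0.001]
ft_force: [0.3, -0.8, -1.6]
width: 19.4
grasp_force: 30.0
```

```bash
python3 - <<'E'
from h import *
for n in ('wrist','top','scene'):
    d=grab(n); pickle.dump(d,open(n+'2.pkl','wb'))
    if n=='wrist': cv2.imwrite('pics/w2.png',d['color'])
    o=d['obs'];print(o['t'],o['qpos'].round(3),o['ee_pos'].round(1),o['ft_force'].round(1),o['width'].round(1), np.degrees(np.arctan2(*(-R.from_rotvec(o['orientation']).as_matrix()[1::-1,0]))))
E
```

```text
Traceback (most recent call last):
AttributeError: 'float' object has no attribute 'round'
```

View pics/w2.png

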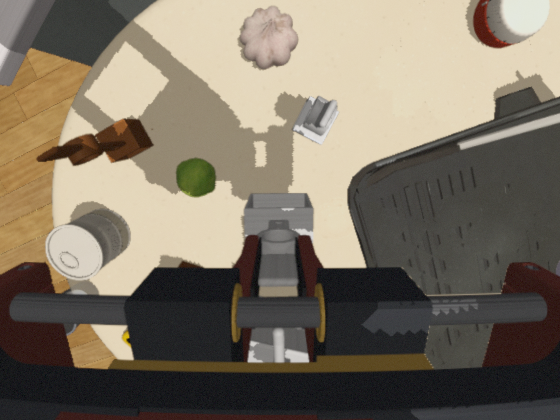

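The wrist view shows the medium scoop held upright between the fingers at (278,240), prong mostly hidden at (280,340). The fixed cameras will measure scoop and prong in the same frame.

```bash
cat > rel.py <<'E'
from h import *
import sys
a=np.radians(-51.3); ux=np.array([np.cos(a),np.sin(a)]); uy=np.array([-ux[1],ux[0]])
tag=sys.argv[1]; S=(float(sys.argv[2]),float(sys.argv[3])) if len(sys.argv)>3 else None
O=np.array([623.,-202.])
for n in ('top','scene'):
    d=grab(n); pickle.dump(d,open(n+tag+'.pkl','wb')); o=d['obs']
    p=cloud(d).reshape(-1,3); p=p[p[:,2]<260]
    t=(np.array(o['ee_pos'])[:2]-O); 
    L=np.c_[(p[:,:2]-O)@ux,(p[:,:2]-O)@uy,p[:,2]]   # along, side, z
    print(n,'t',o['t'],'tcp along/side',(t@ux).round(1),(t@uy).round(1),np.round(o['ee_pos'],1),np.round(o['ft_force'],1))
    def sh(m,name):
        s=L[m]
        if len(s)>3: print('  ',name,len(s),'med',np.median(s,0).round(1),'min',s.min(0).round(1),'max',s.max(0).round(1))
        return s
    w=abs(L[:,1])<30
    s=sh((abs(L[:,1])<14)&(L[:,2]>166)&(L[:,2]<184)&(L[:,0]>-122)&(L[:,0]<-80),'prong')
    if len(s)>10: print('     fit side=',np.polyfit(s[:,0],s[:,1],1).round(3),'top z pct',np.percentile(s[:,2],[50,80,95]).round(1), 'side mid',((np.percentile(s[:,1],3)+np.percentile(s[:,1],97))/2).round(1))
    sh((abs(L[:,1])<14)&(L[:,2]>172)&(L[:,2]<190)&(L[:,0]>-142)&(L[:,0]<-128),'tip')
    sh(w&(L[:,2]>198)&(L[:,2]<216)&(L[:,0]>-80)&(L[:,0]<-30),'large tab')
    sh(w&(L[:,2]>90)&(L[:,2]<140)&(L[:,0]>-90)&(L[:,0]<-30),'large handle/bowl')
    for nm,z0,z1 in (('held hub',160,192),('held bowl',60,128)):
        s=sh((abs(L[:,1]-t@uy)<35)&(L[:,2]>z0)&(L[:,2]<z1)&(abs(L[:,0]-t@ux)<30)&(L[:,0]<-60),nm)
E
python3 rel.py 2; python3 -c "
import pickle,cv2,numpy as np
a=pickle.load(open('top2.pkl','rb'))['color'];b=pickle.load(open('scene2.pkl','rb'))['color']
cv2.imwrite('pics/c2.png',np.hstack([cv2.resize(a[120:240,230:350],(400,400),interpolation=2),cv2.resize(b[140:260,250:370],(400,400),interpolation=2)]))"
```

```text
top t 8.25 tcp along/side -197.3 0.4 [500.  -47.7 188.5] [ 0.3  0.3 -0.4]
   prong 37 med [-90.8   1.  178.3] min [-102.5   -2.1  173. ] max [-80.4   5.7 182.2]
     fit side= [0.049 5.625] top z pct [178.3 180.3 181.3] side mid 1.6
   large tab 31 med [-6.440e+01  2.000e-01  2.116e+02] min [-67.4  -8.6 199.7] max [-60.9  10.5 215.2]
   large handle/bowl 250 med [-65.3 -11.8 127. ] min [-85.6 -29.8  90.4] max [-36.9  29.5 133.3]
   held bowl 14 med [-198.7  -25.6   96.1] min [-205.4  -25.9   73.8] max [-189.   -25.3  114.5]
scene t 8.3 tcp along/side -196.9 0.8 [500.5 -47.8 189.2] [-0.2 -0.5 -1. ]
   prong 50 med [-99.9  -3.4 176.3] min [-120.4   -8.4  170.8] max [-81.1   4.5 181. ]
     fit side= [0.063 3.051] top z pct [176.3 177.7 179.6] side mid -3.0
   tip 15 med [-133.3   -5.   179.7] min [-138.7   -8.2  174.8] max [-128.5   -2.8  183.4]
   large tab 16 med [-63.3 -10.9 209.4] min [-66.6 -13.9 198.7] max [-60.6   1.8 214.3]
   large handle/bowl 154 med [-60.9  -3.9 126.5] min [-84.2 -29.8  91. ] max [-36.3  29.6 139.7]
   held hub 65 med [-197.2  -12.9  179.2] min [-208.   -20.   161.3] max [-186.2   13.6  191.9]
   held bowl 402 med [-193.1  -25.3  106.9] min [-208.1  -34.    69.8] max [-173.8   32.3  127.9]
```

View pics/c2.png

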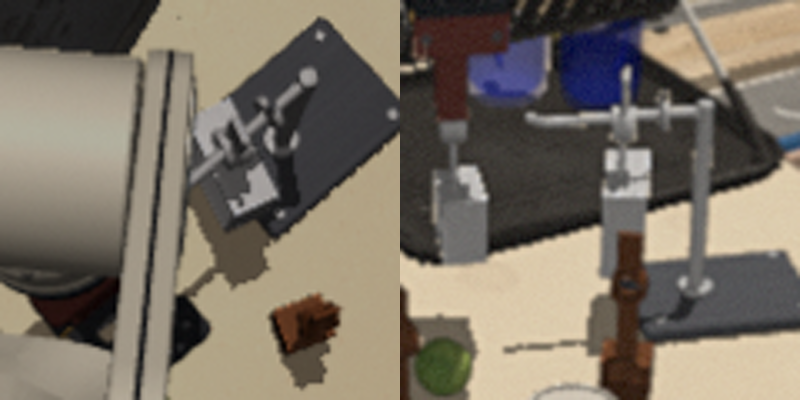

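```bash
python3 - <<'E'
from h import *
a=np.radians(-51.3); ux=np.array([np.cos(a),np.sin(a)]); uy=np.array([-ux[1],ux[0]]);O=np.array([623.,-202.])
for f in ('w1','top','scene','scene2'):
    d=pickle.load(open(f+'.pkl','rb'));p=cloud(d).reshape(-1,3)
    L=np.c_[(p[:,:2]-O)@ux,(p[:,:2]-O)@uy,p[:,2]]; c=d['c'][:2]-O; print(f,'cam side',(c@uy).round(),'along',(c@ux).round(),d['c'][2].round())
    s=L[(abs(L[:,1])<12)&(L[:,2]>168)&(L[:,2]<184)&(L[:,0]>-124)&(L[:,0]<-80)]
    k=np.polyfit(s[:,0],s[:,1],1); 
    print(' prong',len(s),'side@-80,-124',np.polyval(k,[-80,-124]).round(2),'3-97%',np.percentile(s[:,1],[3,97]).round(1),'z',np.percentile(s[:,2],[50,95]).round(1))
    s=L[(abs(L[:,1])<12)&(L[:,2]>168)&(L[:,2]<190)&(L[:,0]>-150)&(L[:,0]<-124)]; print(' tip min',s[:,0].min().round(1) if len(s) else '',np.median(s,0).round(1) if len(s) else '')
    s=L[(abs(L[:,1])<12)&(L[:,2]>176)&(L[:,2]<192)&(abs(L[:,0])<14)]; print(' post',np.median(s,0).round(1),s.min(0).round(1),s.max(0).round(1))
    s=L[(abs(L[:,1])<25)&(L[:,2]>190)&(L[:,2]<218)&(L[:,0]>-100)&(L[:,0]<-30)];print(' ltab',np.median(s,0).round(1),np.percentile(s,[5,95],axis=0).round(1))
    s=L[(abs(L[:,1])<18)&(L[:,2]>150)&(L[:,2]<190)&(L[:,0]>-60)&(L[:,0]<-20)&((abs(L[:,1])>6)|(L[:,2]>182))];print(' collar/hub',len(s),np.median(s,0).round(1),np.percentile(s[:,0],[5,50,95]).round(1))
E
```

```text
w1 cam side -48.0 along -337.0 463.0
 prong 272 side@-80,-124 [-0.51 -1.64] 3-97% [-4.7  2.9] z [176.8 178.3]
 tip min -139.7 [-133.8   -1.6  179.9]
 post [ -5.3   2.1 177.9] [-13.8  -2.5 176. ] [ -1.3   8.  180.9]
 ltab [-64.1  -0.7 201.8] [[-66.6  -9.7 191. ]
 [-34.3   7.7 211.6]]
 collar/hub 141 [-34.2  -7.9 177.8] [-59.3 -34.2 -29.7]
top cam side -115.0 along -237.0 977.0
 prong 75 side@-80,-124 [1.66 0.81] 3-97% [-2.3  5. ] z [178.5 181. ]
 tip min -140.2 [-131.9    0.6  182.7]
 post [ -3.1   1.8 182.2] [-13.8  -3.9 176.6] [  5.1   8.5 184.3]
 ltab [-64.5   2.1 207.4] [[-67.3  -7.  191.1]
 [-33.3   9.8 215. ]]
 collar/hub 51 [-35.    0.5 182.3] [-59.3 -35.  -30.5]
scene cam side -1203.0 along -339.0 762.0
 prong 53 side@-80,-124 [-1.75 -5.74] 3-97% [-8.6  0.6] z [176.5 179. ]
 tip min -139.0 [-132.5   -5.2  179.4]
 post [ -2.2  -3.4 179.8] [-13.1 -10.2 176.1] [  8.3   6.1 185.1]
 ltab [-63.1  -6.9 204.7] [[-65.5 -13.7 190.9]
 [-34.1   6.1 212.5]]
 collar/hub 50 [-34.2  -8.6 177.6] [-59.  -34.2 -28. ]
scene2 cam side -1203.0 along -339.0 762.0
 prong 53 side@-80,-124 [-2.1 -4.5] 3-97% [-7.9  1.8] z [176.4 179.6]
 tip min -138.7 [-133.1   -5.   179.6]
 post [ -0.2  -3.  179.9] [-12.1  -9.3 176.1] [  8.3   3.3 184.4]
 ltab [-63.2  -9.8 202.6] [[-65.9 -12.3 192.1]
 [-32.6   1.5 213.4]]
 collar/hub 47 [-34.7  -8.9 179.1] [-59.7 -34.7 -29.2]
```

{"op": "servo_tool", "data": {"steps": [[[0.0034, -0.0045, 0], [0, 0, 0.2], -1], [[0.0034, -0.0045, 0], [0, 0, 0.2], -1], [[0.0034, -0.0045, 0], [0, 0, 0.2], -1], [[0.0034, -0.0045, 0], [0, 0, 0.2], -1], [[0.0034, -0.0045, 0], [0, 0, 0.2], -1], [[0.0034, -0.0045, 0], [0, 0, 0.2], -1], [[0.0034, -0.0045, 0], [0, 0, 0.2], -1], [[0.0034, -0.0045, 0], [0, 0, 0.1], -1]]}}

```text
t: 9.02
ee_pos: [527.6, -84.5, 188.6]
orientation: [-1.333, -2.845, 0.0]
ft_force: [0.5, -0.0, -1.7]
width: 19.9
grasp_force: 30.0
```

```bash
python3 rel.py 3; python3 -c "
import pickle,cv2,numpy as np
b=pickle.load(open('scene3.pkl','rb'))['color']
cv2.imwrite('pics/c3.png',cv2.resize(b[140:240,260:380],(720,600),interpolation=2))"
```

```text
top t 9.0167 tcp along/side -151.3 -1.0 [527.6 -84.5 188.6] [ 0.5 -0.  -1.7]
scene t 9.0667 tcp along/side -150.3 -0.8 [528.4 -85.2 188.7] [ 1.3 -0.4 -1.5]
   prong 50 med [-99.9  -3.1 176.3] min [-120.1   -8.6  171.1] max [-81.1   1.1 180.3]
     fit side= [-0.021 -5.188] top z pct [176.3 178.1 179.5] side mid -3.1
   tip 14 med [-132.5   -4.5  179.6] min [-138.7   -7.3  172.9] max [-1.281e+02 -1.000e-01  1.821e+02]
   large tab 16 med [-63.2  -9.9 208.7] min [-66.4 -14.1 198.8] max [-59.9   5.2 214.2]
   large handle/bowl 160 med [-60.6  -4.7 126.5] min [-84.1 -30.   91. ] max [-36.2  29.9 139.4]
   held hub 92 med [-147.6  -12.8  178.3] min [-161.7  -22.7  160.5] max [-122.4    9.9  191.9]
   held bowl 415 med [-146.9  -26.6  106. ] min [-161.6  -35.    68.6] max [-125.5   30.8  127.8]
```

View pics/c3.png

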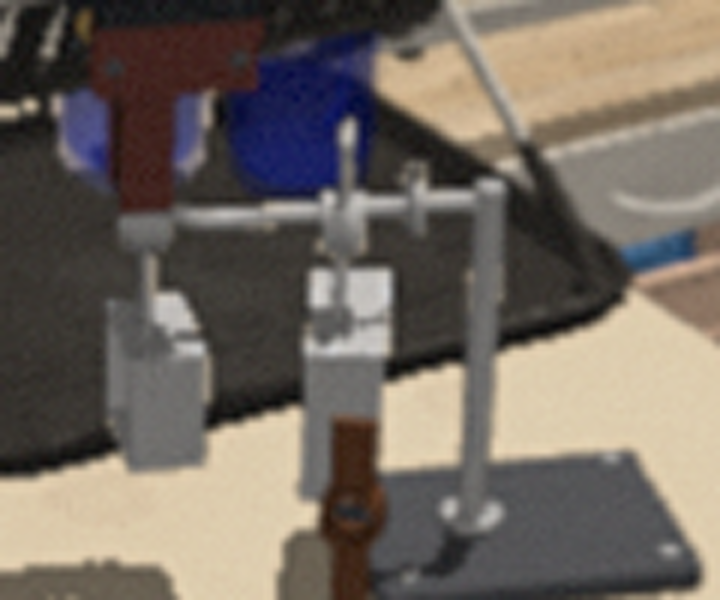

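Scene crop: hub at (147,230), prong tip at (178,212). The heights agree and the scoop is upright, so I thread the eye on.

{"op": "servo_tool", "data": {"steps": [[[0.0028, -0.0034, 0], [0, 0, 0], -1], [[0.0028, -0.0034, 0], [0, 0, 0], -1], [[0.0028, -0.0034, 0], [0, 0, 0], -1], [[0.0028, -0.0034, 0], [0, 0, 0], -1], [[0.0028, -0.0034, 0], [0, 0, 0], -1], [[0.0028, -0.0034, 0], [0, 0, 0], -1], [[0.0028, -0.0034, 0], [0, 0, 0], -1], [[0.0028, -0.0034, 0], [0, 0, 0], -1]]}}

```text
t: 9.78
ee_pos: [550.0, -111.5, 188.7]
orientation: [1.333, 2.845, 0.0]
ft_force: [0.7, -0.4, -0.5]
width: 19.3
grasp_force: 30.0
```

{"op": "servo_tool", "data": {"steps": [[[0.0013, -0.0015, -0.001], [0, 0, 0], -1], [[0.0013, -0.0015, -0.001], [0, 0, 0], -1], [[0.0013, -0.0015, -0.001], [0, 0, 0], -1], [[0.0013, -0.0015, -0.001], [0, 0, 0], -1], [[0.0013, -0.0015, -0.0005], [0, 0, 0], -1], [[0.0013, -0.0015, 0], [0, 0, 0], -1], [[0.0013, -0.0015, 0], [0, 0, 0], -1], [[0.0013, -0.0015, 0], [0, 0, 0], -1]]}}

```text
t: 10.45
ee_pos: [560.3, -123.3, 184.2]
orientation: [1.333, 2.845, -0.0]
ft_force: [0.4, 0.6, -1.5]
width: 20.0
grasp_force: 30.0
```

{"op": "servo_tool", "data": {"steps": [[[0.0013, -0.0015, 0], [0, 0, 0], -1], [[0.0013, -0.0015, 0], [0, 0, 0], -1], [[0.0013, -0.0015, 0], [0, 0, 0], -1], [[0.0013, -0.0015, 0], [0, 0, 0], -1], [[0.0013, -0.0015, 0], [0, 0, 0], -1], [[0.0006, -0.0008, 0], [0, 0, 0], -1], [[0, 0, 0], [0, 0, 0], -1], [[0, 0, 0], [0, 0, 0], -1]]}}

```text
t: 11.12
ee_pos: [567.2, -131.5, 184.1]
orientation: [-1.333, -2.844, -0.0]
ft_force: [-0.2, 0.5, -1.3]
width: 19.5
grasp_force: 30.0
```

{"op": "servo_tool", "data": {"steps": [[[0.001, -0.0012, 0], [0, 0, 0], -1], [[0.001, -0.0012, 0], [0, 0, 0], -1], [[0.001, -0.0012, 0], [0, 0, 0], -1], [[0.001, -0.0012, 0], [0, 0, 0], -1], [[0.001, -0.0012, 0], [0, 0, 0], -1], [[0.001, -0.0012, 0], [0, 0, 0], -1], [[0.001, -0.0012, 0], [0, 0, 0], -1], [[0.001, -0.0012, 0], [0, 0, 0], -1]]}}

```text
t: 11.78
ee_pos: [575.2, -141.1, 184.1]
orientation: [-1.333, -2.844, -0.0]
ft_force: [-0.2, -0.1, -2.0]
width: 19.5
grasp_force: 30.0
```

{"op": "servo_tool", "data": {"steps": [[[0.0006, -0.0008, 0], [0, 0, 0], -1], [[0.0006, -0.0008, 0], [0, 0, 0], -1], [[0.0006, -0.0008, 0], [0, 0, 0], -1], [[0.0006, -0.0008, 0], [0, 0, 0], -1], [[0.0006, -0.0008, 0], [0, 0, 0], -1], [[0.0006, -0.0008, 0], [0, 0, 0], -1], [[0.0006, -0.0008, 0], [0, 0, 0], -1], [[0.0006, -0.0008, 0], [0, 0, 0], -1]]}}

```text
t: 12.45
ee_pos: [580.0, -147.5, 184.2]
orientation: [-1.333, -2.845, -0.0]
ft_force: [-0.2, 1.4, -2.4]
width: 19.3
grasp_force: 30.0
```

{"op": "servo_tool", "data": {"steps": [[[0.0003, -0.0004, 0], [0, 0, 0], -1], [[0.0003, -0.0004, 0], [0, 0, 0], -1], [[0.0003, -0.0004, 0], [0, 0, 0], -1], [[0.0003, -0.0004, 0], [0, 0, 0], -1], [[0.0003, -0.0004, 0], [0, 0, 0], -1], [[0.0003, -0.0004, 0], [0, 0, 0], -1], [[0.0003, -0.0004, 0], [0, 0, 0], -1], [[0.0003, -0.0004, 0], [0, 0, 0], -1]]}}

```text
t: 13.12
ee_pos: [582.4, -150.7, 184.2]
orientation: [1.333, 2.845, -0.0]
ft_force: [-1.0, 1.0, -2.4]
width: 19.3
grasp_force: 30.0
```

```bash
python3 rel.py 4; python3 -c "
import pickle,cv2,numpy as np
b=pickle.load(open('scene4.pkl','rb'))['color']
cv2.imwrite('pics/c4.png',cv2.resize(b[140:240,260:380],(720,600),interpolation=2))"
```

```text
top t 13.1167 tcp along/side -65.4 0.4 [ 582.4 -150.7  184.2] [-1.   1.  -2.4]
scene t 13.1667 tcp along/side -65.3 0.4 [ 582.4 -150.8  184.2] [-0.5  0.1 -0.4]
   prong 50 med [-100.8   -3.6  176.9] min [-120.6  -11.4  170.5] max [-81.1   2.  180.9]
     fit side= [0.064 2.27 ] top z pct [176.9 178.4 180.4] side mid -4.7
   tip 15 med [-133.    -3.9  178. ] min [-138.5   -7.4  174. ] max [-128.1    1.   184.2]
   large tab 102 med [-65.2 -16.8 207. ] min [-77.  -24.  198.2] max [-44.4  15.  216. ]
   large handle/bowl 290 med [-61.   -9.  121.8] min [-77.4 -29.9  90.2] max [-30.6  29.8 139.9]
   held hub 97 med [-72.5 -11.7 177.3] min [-95.1 -22.8 161. ] max [-60.2  14.3 191.9]
   held bowl 223 med [-70.4  -2.8 100.3] min [-77.4 -33.5  65. ] max [-60.2  33.  125.5]
```

View pics/c4.png

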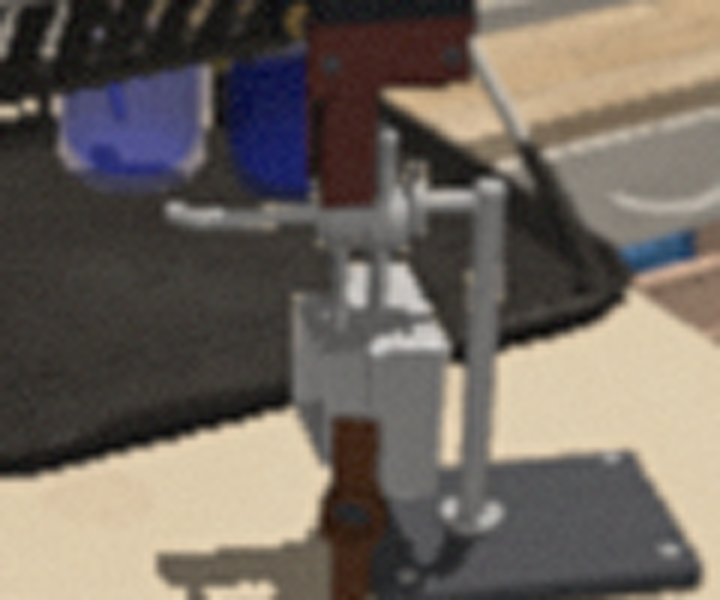

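Medium is threaded and nested; the hubs are at (345,235)/(395,220), with a sliver of gap to the collar at (417,205). I keep creeping in.

{"op": "servo_tool", "data": {"steps": [[[0.0002, -0.0002, 0], [0, 0, 0], -1], [[0.0002, -0.0002, 0], [0, 0, 0], -1], [[0.0002, -0.0002, 0], [0, 0, 0], -1], [[0.0002, -0.0002, 0], [0, 0, 0], -1], [[0.0002, -0.0003, 0], [0, 0, 0], -1], [[0.0002, -0.0003, 0], [0, 0, 0], -1], [[0.0002, -0.0003, 0], [0, 0, 0], -1], [[0, 0, 0], [0, 0, 0], -1]]}}

```text
t: 13.88
ee_pos: [583.8, -152.3, 184.1]
orientation: [-1.333, -2.844, -0.0]
ft_force: [-1.4, 0.9, -0.7]
width: 20.2
grasp_force: 30.0
```

{"op": "servo_tool", "data": {"steps": [[[0.0002, -0.0002, 0], [0, 0, 0], -1], [[0.0002, -0.0002, 0], [0, 0, 0], -1], [[0.0002, -0.0002, 0], [0, 0, 0], -1], [[0.0002, -0.0002, 0], [0, 0, 0], -1], [[0.0002, -0.0003, 0], [0, 0, 0], -1], [[0.0002, -0.0003, 0], [0, 0, 0], -1], [[0.0002, -0.0003, 0], [0, 0, 0], -1], [[0, 0, 0], [0, 0, 0], -1]]}}

```text
t: 14.55
ee_pos: [584.1, -152.7, 184.0]
orientation: [-1.332, -2.841, -0.002]
ft_force: [-4.0, 8.2, 2.1]
width: 19.8
grasp_force: 30.0
```

{"op": "servo_tool", "data": {"steps": [[[0, 0, 0], [0, 0, 0], -1], [[0, 0, 0], [0, 0, 0], -1], [[0, 0, 0], [0, 0, 0], -1], [[0, 0, 0], [0, 0, 0], -1], [[0, 0, 0], [0, 0, 0], -1], [[0, 0, 0], [0, 0, 0], -1], [[0, 0, 0], [0, 0, 0], -1], [[0, 0, 0], [0, 0, 0], -1]]}}

```text
t: 15.22
ee_pos: [584.1, -152.7, 184.0]
orientation: [-1.332, -2.842, -0.002]
ft_force: [-4.6, 7.8, 0.9]
width: 19.4
grasp_force: 30.0
```

{"op": "servo_tool", "data": {"steps": [[[-0.0003, 0.0003, -0.0005], [0, 0, 0], -1], [[-0.0003, 0.0003, -0.0005], [0, 0, 0], -1], [[0, 0, -0.0005], [0, 0, 0], -1], [[0, 0, -0.0005], [0, 0, 0], -1], [[0, 0, -0.0005], [0, 0, 0], -1], [[0, 0, -0.0005], [0, 0, 0], -1], [[0, 0, 0], [0, 0, 0], -1], [[0, 0, 0], [0, 0, 0], -1]]}}

```text
t: 15.88
ee_pos: [583.7, -152.7, 181.2]
orientation: [-1.332, -2.842, -0.001]
ft_force: [-4.8, 5.2, 1.1]
width: 19.4
grasp_force: 30.0
```

{"op": "servo_tool", "data": {"steps": [[[0, 0, -0.0005], [0, 0, 0], -1], [[0, 0, -0.0005], [0, 0, 0], -1], [[0, 0, 0], [0, 0, 0], -0.8], [[0, 0, 0], [0, 0, 0], -0.5], [[0, 0, 0], [0, 0, 0], -0.3], [[0, 0, 0], [0, 0, 0], -0.2], [[0, 0, 0], [0, 0, 0], -0.2], [[0, 0, 0], [0, 0, 0], -0.2]]}}

```text
t: 16.55
ee_pos: [584.9, -153.8, 180.3]
orientation: [1.333, 2.844, -0.0]
ft_force: [0.5, 0.1, 0.6]
width: 35.1
grasp_force: 0.0
```

```bash
python3 rel.py 5; python3 -c "
import pickle,cv2,numpy as np
b=pickle.load(open('scene5.pkl','rb'))['color']
cv2.imwrite('pics/c5.png',cv2.resize(b[140:240,260:380],(720,600),interpolation=2))"
```

```text
top t 16.55 tcp along/side -61.5 0.4 [ 584.9 -153.8  180.3] [0.5 0.1 0.6]
scene t 16.6 tcp along/side -61.6 0.4 [ 584.8 -153.7  180.3] [-0.2 -0.9 -0. ]
   prong 50 med [-99.7  -3.2 176.1] min [-120.6   -8.5  171.8] max [-80.1   4.9 180.4]
     fit side= [ 0.015 -1.738] top z pct [176.1 178.2 179.3] side mid -3.3
   tip 14 med [-133.4   -5.6  180. ] min [-139.    -8.7  173.4] max [-128.6   -1.2  183.1]
   large tab 78 med [-65.  -22.4 205.5] min [-72.8 -29.8 198. ] max [-41.1  29.4 214.3]
   large handle/bowl 278 med [-59.9  -8.7 117.4] min [-76.3 -30.   90.6] max [-30.1  29.2 139.3]
   held hub 101 med [-70.3  -5.5 178.7] min [-91.3 -31.9 160.1] max [-60.2  26.8 191.9]
   held bowl 216 med [-69.9  -0.5  97.5] min [-77.1 -33.9  61.4] max [-60.2  30.9 127.9]
```

View pics/c5.png

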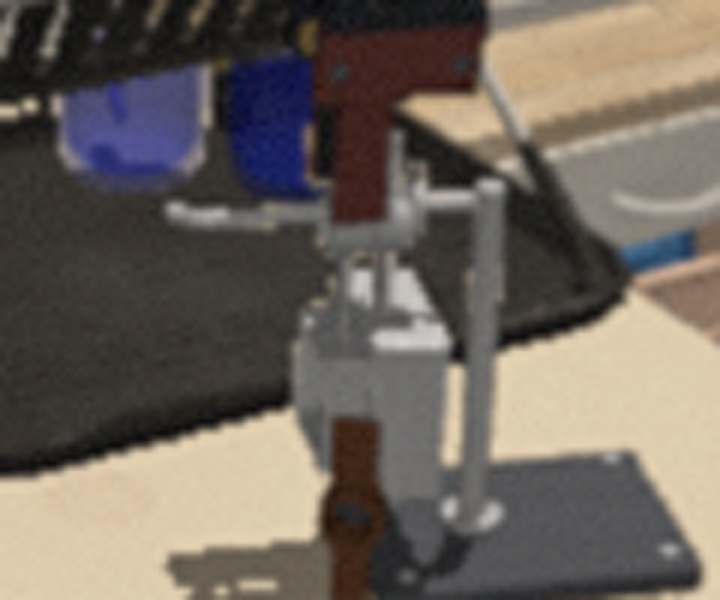

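Medium hangs upright, hub to hub, at (345,235)/(400,215), and the large hub meets the collar. Fingers are open, so I rise and go to the small scoop. I have used all ten pictures, so from here I work by numbers.

{"op": "servo_tool", "data": {"steps": [[[0, 0, 0.005], [0, 0, 0], -0.2], [[0, 0, 0.01], [0, 0, 0], -0.2], [[0, 0, 0.015], [0, 0, 0], -0.2], [[0, 0, 0.015], [0, 0, 0], -0.2], [[0, 0, 0.015], [0, 0, 0], -0.2], [[0, 0, 0.015], [0, 0, 0], -0.2], [[0, 0, 0.01], [0, 0, 0], -0.2], [[0, 0, 0], [0, 0, 0], -0.2]]}}

```text
t: 17.32
ee_pos: [586.0, -153.9, 268.4]
orientation: [1.331, 2.84, 0.001]
ft_force: [1.1, -0.3, 0.7]
width: 35.1
grasp_force: 0.0
```

{"op": "servo_tool", "data": {"steps": [[[-0.0085, 0.015, 0], [0, 0, 5.1], 0], [[-0.0085, 0.015, 0], [0, 0, 5.1], 0], [[-0.0085, 0.015, 0], [0, 0, 5.1], 0], [[-0.0085, 0.015, 0], [0, 0, 5.1], 0], [[-0.0085, 0.015, 0], [0, 0, 5.1], 0], [[-0.0085, 0.015, 0], [0, 0, 5.1], 0], [[-0.0085, 0.015, 0], [0, 0, 5.1], 0], [[-0.0085, 0.015, 0], [0, 0, 5.1], 0]]}}

```text
t: 17.98
ee_pos: [515.7, -32.8, 264.6]
orientation: [-0.251, -3.131, 0.0]
ft_force: [0.4, -0.3, 0.4]
width: 43.8
grasp_force: 0.0
```

```bash
cat > hung.py <<'E'
from h import *
a=np.radians(-50.1); ux=np.array([np.cos(a),np.sin(a)]); uy=np.array([-ux[1],ux[0]]);O=np.array([624.5,-200.5])
from seg import ana
for n in ('wrist','top','scene'):
    d=grab(n); P=cloud(d); p=P.reshape(-1,3); L=np.c_[(p[:,:2]-O)@ux,(p[:,:2]-O)@uy,p[:,2]]
    s=L[(abs(L[:,1])<9)&(L[:,2]>192)&(L[:,2]<216)&(L[:,0]>-125)&(L[:,0]<-30)]
    print(n,'t',d['obs']['t'],'tabs along hist',[(int(e),int(c)) for c,e in zip(*np.histogram(s[:,0],np.arange(-110,-30,3))) if c], 'side',np.percentile(s[:,1],[5,50,95]).round(1) if len(s) else '')
    s=L[(abs(L[:,1])<50)&(L[:,2]>55)&(L[:,2]<135)&(L[:,0]>-110)&(L[:,0]<-15)]
    for z in (55,80,100,120,128): 
        q=s[(s[:,2]>z)&(s[:,2]<z+10)]; 
        if len(q)>5: print('   bowl z',z,len(q),'along',np.percentile(q[:,0],[2,50,98]).round(1),'side',np.percentile(q[:,1],[2,98]).round(1))
    print('SMALL');ana(P,(430,520,0,65),128,99)
E
python3 hung.py
```

```text
wrist t 17.9833 tabs along hist [] side 
   bowl z 55 596 along [-74.9 -59.8 -27.2] side [-35.9  21.2]
   bowl z 80 24 along [-74.7 -56.6 -36.8] side [-38.5 -24.9]
   bowl z 100 31 along [-74.8 -57.5 -51. ] side [-38.8 -25.5]
   bowl z 120 149 along [-58.1 -52.7 -42.2] side [-38.7 -18.6]
SMALL
bowl 440 mean [477.5  30.2  34.9] med [475.3  27.5  36.2] zmax 41.9 rect [479.6  37.6] [34.4 38.5] 12.0
tab 338 mean [473.1  35.4 123.7] med [472.7  35.2 119.8] zmax 142.7 rect [474.7  36.5] [18.3 20.3] 13.4
hub 324 mean [472.6  33.3 105.2] med [470.6  31.7 107.8] zmax 113.6 rect [474.6  36.2] [18.3 27. ] 11.5
top t 18.0333 tabs along hist [(-68, 5), (-65, 27), (-62, 8), (-50, 1), (-47, 31), (-44, 9), (-35, 4)] side [-7.9  0.3  7.9]
   bowl z 55 55 along [-76.7 -70.3 -32.6] side [-36.6  11. ]
   bowl z 80 15 along [-75.6 -55.9 -30.5] side [-36.6  38.3]
   bowl z 100 13 along [-73.  -57.5 -33.8] side [-36.7  36.9]
   bowl z 120 299 along [-67.1 -42.3 -24.3] side [-36.1  38.6]
   bowl z 128 101 along [-57.6 -42.3 -25.5] side [-34.7  33.9]
SMALL
bowl 53 mean [491.8  32.9  36.5] med [492.9  30.   3
[... 306 characters left out ...]
5), (-59, 1), (-47, 14), (-44, 4), (-41, 2), (-35, 1)] side [-8.  -3.4  6.7]
   bowl z 55 56 along [-75.5 -51.  -25.1] side [-44.2  27.2]
   bowl z 80 60 along [-75.1 -47.5 -25.8] side [-43.5  27.5]
   bowl z 100 75 along [-74.2 -51.  -24. ] side [-42.6  27.2]
   bowl z 120 181 along [-65.1 -41.9 -23.9] side [-42.   32.3]
   bowl z 128 34 along [-65.2 -46.8 -31.1] side [-39.1  22.1]
SMALL
bowl 218 mean [475.2  34.3  35. ] med [473.1  32.5  36.4] zmax 67.5 rect [479.6  37.1] [39.7 39.4] 11.6
tab 98 mean [472.2  35.5 124.3] med [472.4  35.  123.8] zmax 144.6 rect [471.2  34.4] [20.  23.7] 41.3
hub 92 mean [471.2  35.2  99.5] med [470.2  35.5 100.4] zmax 113.0 rect [473.7  35.4] [22.8 28.4] 8.3
```

{"op": "servo_tool", "data": {"steps": [[[-0.0051, 0.0086, 0], [0, 0, 2.6], 0.2], [[-0.0051, 0.0086, 0], [0, 0, 2.6], 0.2], [[-0.0051, 0.0086, 0], [0, 0, 2.6], 0.2], [[-0.0051, 0.0086, 0], [0, 0, 2.6], 0.2], [[-0.0051, 0.0086, 0], [0, 0, 2.6], 0.2], [[-0.0051, 0.0086, 0], [0, 0, 2.6], 0.2], [[-0.0051, 0.0086, 0], [0, 0, 2.6], 0.2], [[-0.0051, 0.0086, 0], [0, 0, 2.6], 0.2]]}}

```text
t: 18.8
ee_pos: [476.1, 35.0, 265.0]
orientation: [-0.31, 3.126, -0.0]
ft_force: [-0.5, 0.8, -1.2]
width: 52.6
grasp_force: 0.0
```

{"op": "servo_tool", "data": {"steps": [[[0, 0, -0.02], [0, 0, 0], 0], [[0, 0, -0.025], [0, 0, 0], 0], [[0, 0, -0.025], [0, 0, 0], 0], [[0, 0, -0.025], [0, 0, 0], 0], [[0, 0, -0.025], [0, 0, 0], 0], [[0, 0, -0.02], [0, 0, 0], 0], [[0, 0, -0.015], [0, 0, 0], 0], [[0, 0, 0], [0, 0, 0], 0]]}}

```text
t: 19.47
ee_pos: [474.4, 34.6, 107.3]
orientation: [0.307, -3.122, -0.0]
ft_force: [0.1, -0.3, -0.6]
width: 44.1
grasp_force: 0.0
```

{"op": "servo_tool", "data": {"steps": [[[-0.001, 0.001, 0], [0, 0, 0], 0], [[0, 0, 0], [0, 0, 0], -0.5], [[0, 0, 0], [0, 0, 0], -1], [[0, 0, 0], [0, 0, 0], -1], [[0, 0, 0], [0, 0, 0], -1], [[0, 0, 0], [0, 0, 0], -1], [[0, 0, 0], [0, 0, 0], -1], [[0, 0, 0], [0, 0, 0], -1]]}}

```text
t: 20.13
ee_pos: [475.4, 36.4, 110.9]
orientation: [-0.311, 3.125, -0.0]
ft_force: [-0.8, 0.4, 6.4]
width: 19.7
grasp_force: 30.0
```

{"op": "servo_tool", "data": {"steps": [[[0, 0, 0], [0, 0, 0], -1], [[0, 0, 0], [0, 0, 0], -1], [[0, 0, 0], [0, 0, 0], -1], [[0, 0, 0], [0, 0, 0], -1], [[0, 0, 0], [0, 0, 0], -1], [[0, 0, 0], [0, 0, 0], -1], [[0, 0, 0], [0, 0, 0], -1], [[0, 0, 0], [0, 0, 0], -1]]}}

```text
t: 20.8
ee_pos: [475.4, 36.4, 110.9]
orientation: [-0.311, 3.125, -0.0]
ft_force: [-1.0, 0.6, 6.7]
width: 19.6
grasp_force: 30.0
```

{"op": "servo_tool", "data": {"steps": [[[0, 0, 0.004], [0, 0, 0], -1], [[0, 0, 0.01], [0, 0, 0], -1], [[0, 0, 0.014], [0, 0, 0], -1], [[0, 0, 0.014], [0, 0, 0], -1], [[0, 0, 0.014], [0, 0, 0], -1], [[0, 0, 0.014], [0, 0, 0], -1], [[0, 0, 0.008], [0, 0, 0], -1], [[0, 0, 0.002], [0, 0, 0], -1]]}}

```text
t: 21.47
ee_pos: [475.6, 36.4, 192.0]
orientation: [-0.311, 3.123, -0.0]
ft_force: [0.0, -0.4, -0.9]
width: 19.5
grasp_force: 30.0
```

{"op": "servo_tool", "data": {"steps": [[[0.0018, -0.0058, 0], [0, 0, -3.84], -1], [[0.0018, -0.0058, 0], [0, 0, -3.84], -1], [[0.0018, -0.0058, 0], [0, 0, -3.84], -1], [[0.0018, -0.0058, 0], [0, 0, -3.84], -1], [[0.0018, -0.0058, 0], [0, 0, -3.84], -1], [[0.0018, -0.0058, 0], [0, 0, -3.84], -1], [[0.0018, -0.0058, 0], [0, 0, -3.84], -1], [[0.0018, -0.0058, 0], [0, 0, -3.84], -1]]}}

```text
t: 22.13
ee_pos: [488.7, -10.4, 189.6]
orientation: [-0.533, -3.095, 0.0]
ft_force: [-0.6, 0.5, -0.7]
width: 19.7
grasp_force: 30.0
```

{"op": "servo_tool", "data": {"steps": [[[0.0018, -0.0058, 0], [0, 0, -3.84], -1], [[0.0018, -0.0058, 0], [0, 0, -3.84], -1], [[0.0018, -0.0058, 0], [0, 0, -3.84], -1], [[0.0018, -0.0058, 0], [0, 0, -3.84], -1], [[0.0018, -0.0058, 0], [0, 0, -3.84], -1], [[0.0018, -0.0058, 0], [0, 0, -3.84], -1], [[0.0018, -0.0058, 0], [0, 0, -3.84], -1], [[0.0018, -0.0058, 0], [0, 0, -3.84], -1]]}}

```text
t: 22.8
ee_pos: [503.1, -56.7, 189.6]
orientation: [-1.333, -2.843, 0.001]
ft_force: [0.1, 0.3, -1.6]
width: 19.3
grasp_force: 30.0
```

{"op": "servo_tool", "data": {"steps": [[[0, 0, 0], [0, 0, 0], -1], [[0, 0, 0], [0, 0, 0], -1], [[0, 0, 0], [0, 0, 0], -1], [[0, 0, 0], [0, 0, 0], -1], [[0, 0, 0], [0, 0, 0], -1], [[0, 0, 0], [0, 0, 0], -1], [[0, 0, 0], [0, 0, 0], -1], [[0, 0, 0], [0, 0, 0], -1]]}}

```text
t: 23.47
ee_pos: [503.6, -56.4, 190.2]
orientation: [1.329, 2.847, 0.0]
ft_force: [0.4, -0.2, -0.5]
width: 20.0
grasp_force: 30.0
```

```bash
python3 rel.py 6 | grep -A12 scene; python3 hung.py | grep -A6 '^scene'
```

```text
scene t 23.5167 tcp along/side -188.3 -2.2 [503.6 -56.4 190.2] [ 0.3 -0.4 -0.9]
   prong 50 med [-99.3  -3.1 176.5] min [-121.3   -9.9  171.3] max [-80.8   1.4 179.9]
     fit side= [0.04  0.592] top z pct [176.5 177.8 179.8] side mid -3.9
   tip 15 med [-132.8   -4.3  178.1] min [-138.3   -6.2  173.1] max [-128.1   -0.3  182.7]
   large tab 42 med [-53.3  -6.2 207. ] min [-64.4 -12.6 198.7] max [-41.2   8.7 213.6]
   large handle/bowl 274 med [-60.   -8.4 117.7] min [-76.5 -29.9  91. ] max [-30.2  29.3 139.6]
   held hub 67 med [-190.   -14.4  178.2] min [-199.8  -24.   160.6] max [-178.8   11.9  191.9]
   held bowl 284 med [-184.7  -19.   105.9] min [-201.3  -27.7   77.6] max [-165.7   20.5  127.2]
scene t 23.6667 tabs along hist [(-65, 14), (-62, 6), (-47, 15), (-44, 7), (-41, 1), (-35, 1)] side [-8.4 -4.7  6.3]
   bowl z 55 62 along [-75.5 -47.1 -24.7] side [-44.2  22.8]
   bowl z 80 52 along [-75.6 -46.5 -26. ] side [-42.   29.7]
   bowl z 100 76 along [-74.9 -53.1 -24. ] side [-42.4  22. ]
   bowl z 120 184 along [-65.4 -40.6 -23.7] side [-41.7  31.2]
   bowl z 128 24 along [-65.3 -50.1 -35.4] side [-40.2  20.2]
SMALL
```

{"op": "servo_tool", "data": {"steps": [[[0.0029, -0.0035, -0.0005], [0, 0, 0], -1], [[0.0029, -0.0035, -0.0005], [0, 0, 0], -1], [[0.0029, -0.0035, 0], [0, 0, 0], -1], [[0.0029, -0.0035, 0], [0, 0, 0], -1], [[0.0029, -0.0035, 0], [0, 0, 0], -1], [[0.0029, -0.0035, 0], [0, 0, 0], -1], [[0.0029, -0.0034, 0], [0, 0, 0], -1], [[0.0029, -0.0034, 0], [0, 0, 0], -1]]}}

```text
t: 24.38
ee_pos: [527.1, -84.7, 189.2]
orientation: [1.329, 2.846, -0.0]
ft_force: [-0.2, -0.7, -2.6]
width: 20.0
grasp_force: 30.0
```

{"op": "servo_tool", "data": {"steps": [[[0.0029, -0.0035, 0], [0, 0, 0], -1], [[0.0029, -0.0035, 0], [0, 0, 0], -1], [[0.0029, -0.0035, 0], [0, 0, 0], -1], [[0.0029, -0.0035, 0], [0, 0, 0], -1], [[0.0029, -0.0035, 0], [0, 0, 0], -1], [[0.0029, -0.0035, 0], [0, 0, 0], -1], [[0.0029, -0.0034, 0], [0, 0, 0], -1], [[0.0029, -0.0034, 0], [0, 0, 0], -1]]}}

```text
t: 25.05
ee_pos: [550.3, -112.4, 189.2]
orientation: [-1.329, -2.846, 0.0]
ft_force: [-1.1, 0.2, -1.0]
width: 19.4
grasp_force: 30.0
```

{"op": "servo_tool", "data": {"steps": [[[0.0014, -0.0017, -0.0005], [0, 0, 0], -1], [[0.0014, -0.0017, -0.0005], [0, 0, 0], -1], [[0.0014, -0.0017, -0.0005], [0, 0, 0], -1], [[0.0014, -0.0017, -0.0005], [0, 0, 0], -1], [[0.0014, -0.0017, -0.0005], [0, 0, 0], -1], [[0.0014, -0.0017, -0.0005], [0, 0, 0], -1], [[0.0014, -0.0017, -0.0005], [0, 0, 0], -1], [[0.0014, -0.0016, -0.0005], [0, 0, 0], -1]]}}

```text
t: 25.72
ee_pos: [561.3, -125.7, 185.1]
orientation: [-1.329, -2.847, 0.0]
ft_force: [-0.9, -0.1, -0.7]
width: 19.9
grasp_force: 30.0
```

{"op": "servo_tool", "data": {"steps": [[[0.0009, -0.0011, 0], [0, 0, 0], -1], [[0.0009, -0.0011, 0], [0, 0, 0], -1], [[0.0009, -0.0011, 0], [0, 0, 0], -1], [[0.0009, -0.0011, 0], [0, 0, 0], -1], [[0.0009, -0.0011, 0], [0, 0, 0], -1], [[0.0009, -0.001, 0], [0, 0, 0], -1], [[0.0008, -0.0009, 0], [0, 0, 0], -1], [[0.0006, -0.0007, 0], [0, 0, 0], -1]]}}

```text
t: 26.38
ee_pos: [568.1, -133.8, 185.2]
orientation: [1.329, 2.846, -0.0]
ft_force: [-0.2, 1.0, -0.2]
width: 19.5
grasp_force: 30.0
```

Expected contact is about 6 mm further on; I creep in.

{"op": "servo_tool", "data": {"steps": [[[0.0004, -0.0005, 0], [0, 0, 0], -1], [[0.0004, -0.0005, 0], [0, 0, 0], -1], [[0.0004, -0.0005, 0], [0, 0, 0], -1], [[0.0003, -0.0004, 0], [0, 0, 0], -1], [[0.0003, -0.0004, 0], [0, 0, 0], -1], [[0.0003, -0.0004, 0], [0, 0, 0], -1], [[0.0003, -0.0003, 0], [0, 0, 0], -1], [[0, 0, 0], [0, 0, 0], -1]]}}

```text
t: 27.05
ee_pos: [570.5, -136.7, 185.2]
orientation: [1.329, 2.846, -0.0]
ft_force: [0.1, -0.3, -0.6]
width: 20.2
grasp_force: 30.0
```

{"op": "servo_tool", "data": {"steps": [[[0.0002, -0.0002, 0], [0, 0, 0], -1], [[0.0002, -0.0002, 0], [0, 0, 0], -1], [[0.0002, -0.0002, 0], [0, 0, 0], -1], [[0.0002, -0.0002, 0], [0, 0, 0], -1], [[0.0002, -0.0003, 0], [0, 0, 0], -1], [[0.0002, -0.0003, 0], [0, 0, 0], -1], [[0, 0, 0], [0, 0, 0], -1], [[0, 0, 0], [0, 0, 0], -1]]}}

```text
t: 27.72
ee_pos: [571.6, -138.1, 185.2]
orientation: [1.329, 2.846, -0.0]
ft_force: [-0.0, -0.2, -1.5]
width: 19.6
grasp_force: 30.0
```

{"op": "servo_tool", "data": {"steps": [[[0.0002, -0.0002, 0], [0, 0, 0], -1], [[0.0002, -0.0002, 0], [0, 0, 0], -1], [[0.0002, -0.0002, 0], [0, 0, 0], -1], [[0.0002, -0.0002, 0], [0, 0, 0], -1], [[0.0002, -0.0003, 0], [0, 0, 0], -1], [[0.0002, -0.0003, 0], [0, 0, 0], -1], [[0, 0, 0], [0, 0, 0], -1], [[0, 0, 0], [0, 0, 0], -1]]}}

```text
t: 28.38
ee_pos: [572.8, -139.5, 185.2]
orientation: [1.329, 2.846, 0.0]
ft_force: [0.2, 0.6, -1.7]
width: 19.3
grasp_force: 30.0
```

{"op": "servo_tool", "data": {"steps": [[[0.0002, -0.0002, 0], [0, 0, 0], -1], [[0.0002, -0.0002, 0], [0, 0, 0], -1], [[0.0002, -0.0002, 0], [0, 0, 0], -1], [[0.0002, -0.0002, 0], [0, 0, 0], -1], [[0.0002, -0.0003, 0], [0, 0, 0], -1], [[0.0002, -0.0003, 0], [0, 0, 0], -1], [[0, 0, 0], [0, 0, 0], -1], [[0, 0, 0], [0, 0, 0], -1]]}}

```text
t: 29.05
ee_pos: [573.2, -140.1, 185.0]
orientation: [-1.328, -2.844, -0.001]
ft_force: [-3.9, 4.5, 0.6]
width: 20.2
grasp_force: 30.0
```

{"op": "servo_tool", "data": {"steps": [[[0.0002, -0.0002, 0], [0, 0, 0], -1], [[0.0001, -0.0001, 0], [0, 0, 0], -1], [[0, 0, 0], [0, 0, 0], -1], [[0, 0, 0], [0, 0, 0], -1], [[0, 0, 0], [0, 0, 0], -1], [[0, 0, 0], [0, 0, 0], -1], [[0, 0, 0], [0, 0, 0], -1], [[0, 0, 0], [0, 0, 0], -1]]}}

```text
t: 29.72
ee_pos: [573.2, -140.1, 185.0]
orientation: [-1.328, -2.844, -0.001]
ft_force: [-5.2, 5.3, 2.5]
width: 19.5
grasp_force: 30.0
```

{"op": "servo_tool", "data": {"steps": [[[0.0001, -0.0001, 0], [0, 0, 0], -1], [[0, 0, 0], [0, 0, 0], -1], [[0, 0, 0], [0, 0, 0], -1], [[0, 0, 0], [0, 0, 0], -1], [[0, 0, 0], [0, 0, 0], -1], [[0, 0, 0], [0, 0, 0], -1], [[0, 0, 0], [0, 0, 0], -1], [[0, 0, 0], [0, 0, 0], -1]]}}

```text
t: 30.38
ee_pos: [573.2, -140.1, 184.9]
orientation: [-1.328, -2.843, -0.001]
ft_force: [-4.4, 6.3, 2.2]
width: 19.6
grasp_force: 30.0
```

```bash
python3 hung.py | grep -A6 -E '^(scene|top)'|grep -v -E 'MALL|^bowl|^tab|^hub'
```

```text
top t 30.4333 tabs along hist [] side 
scene t 30.4833 tabs along hist [(-92, 2), (-89, 9), (-65, 6), (-62, 3), (-50, 1), (-47, 13), (-44, 6), (-41, 2), (-35, 1)] side [-8.7 -2.8  8.4]
   bowl z 55 42 along [-73.8 -39.1 -22.1] side [-43.6  -2.5]
   bowl z 80 78 along [-91.2 -56.8 -22.9] side [-43.6  18.1]
   bowl z 100 100 along [-91.2 -58.7 -24.5] side [-43.6  13.3]
   bowl z 120 190 along [-81.7 -40.5 -22.6] side [-40.9  35.4]
   bowl z 128 34 along [-82.4 -50.4 -26.5] side [-36.4  13.5]
```

Stack is pressed at about 7.7 N, spaced tightly. Relax slightly, lower, and release.

{"op": "servo_tool", "data": {"steps": [[[-0.0003, 0.0003, -0.0005], [0, 0, 0], -1], [[-0.0002, 0.0002, -0.0005], [0, 0, 0], -1], [[0, 0, -0.0005], [0, 0, 0], -1], [[0, 0, -0.0005], [0, 0, 0], -1], [[0, 0, -0.0005], [0, 0, 0], -1], [[0, 0, -0.0005], [0, 0, 0], -1], [[0, 0, -0.0005], [0, 0, 0], -1], [[0, 0, 0], [0, 0, 0], -1]]}}

```text
t: 31.2
ee_pos: [573.1, -140.0, 181.6]
orientation: [-1.329, -2.845, -0.001]
ft_force: [-4.6, 5.4, 2.1]
width: 19.8
grasp_force: 30.0
```

{"op": "servo_tool", "data": {"steps": [[[0, 0, 0], [0, 0, 0], -0.8], [[0, 0, 0], [0, 0, 0], -0.5], [[0, 0, 0], [0, 0, 0], -0.3], [[0, 0, 0], [0, 0, 0], -0.2], [[0, 0, 0], [0, 0, 0], -0.2], [[0, 0, 0], [0, 0, 0], -0.2], [[0, 0, 0], [0, 0, 0], -0.2], [[0, 0, 0], [0, 0, 0], -0.2]]}}

```text
t: 31.87
ee_pos: [574.0, -140.9, 181.7]
orientation: [1.329, 2.846, -0.0]
ft_force: [-0.2, 1.0, -0.2]
width: 35.5
grasp_force: 0.0
```

{"op": "servo_tool", "data": {"steps": [[[0, 0, 0.005], [0, 0, 0], -0.2], [[0, 0, 0.01], [0, 0, 0], -0.2], [[0, 0, 0.015], [0, 0, 0], -0.2], [[0, 0, 0.015], [0, 0, 0], -0.2], [[0, 0, 0.015], [0, 0, 0], -0.2], [[0, 0, 0.015], [0, 0, 0], -0.2], [[0, 0, 0.01], [0, 0, 0], -0.2], [[0, 0, 0], [0, 0, 0], -0.2]]}}

```text
t: 32.53
ee_pos: [575.3, -141.1, 269.8]
orientation: [1.327, 2.842, 0.001]
ft_force: [0.7, -0.7, 0.7]
width: 35.5
grasp_force: 0.0
```

{"op": "servo_tool", "data": {"steps": [[[-0.0085, 0.015, 0], [0, 0, 5.1], 0], [[-0.0085, 0.015, 0], [0, 0, 5.1], 0], [[-0.0085, 0.015, 0], [0, 0, 5.1], 0], [[-0.0085, 0.015, 0], [0, 0, 5.1], 0], [[-0.0085, 0.015, 0], [0, 0, 5.1], 0], [[-0.0085, 0.015, 0], [0, 0, 5.1], 0], [[-0.0085, 0.015, 0], [0, 0, 5.1], 0], [[-0.0085, 0.015, 0], [0, 0, 5.1], 0]]}}

```text
t: 33.2
ee_pos: [505.0, -20.1, 266.2]
orientation: [-0.247, -3.131, 0.0]
ft_force: [-0.1, -0.7, -0.3]
width: 44.0
grasp_force: 0.0
```

```bash
python3 hung.py | grep -A6 -E '^(scene|top)'|grep -v -E 'MALL|^bowl|^tab|^hub'
python3 - <<'E'
from h import *
d=grab('top');P=cloud(d);P0=cloud(pickle.load(open('top.pkl','rb')))
for n,(u,v,r) in dict(lime=(274,245,14),garlic=(208,256,16),glass=(370,257,14)).items():
    print(n,[np.median(q[(q[:,2]>18)&(q[:,2]<80)],0).round(1) for q in (A[v-r:v+r,u-r:u+r].reshape(-1,3) for A in (P0,P))])
E
```

```text
top t 33.25 tabs along hist [(-86, 11), (-83, 20), (-80, 8), (-68, 3), (-65, 27), (-62, 10), (-50, 3), (-47, 28), (-44, 10), (-38, 1), (-35, 4)] side [-8.1 -0.2  8. ]
   bowl z 55 20 along [-75.9 -55.6 -26.7] side [-36.3 -16.8]
   bowl z 80 22 along [-93.4 -63.  -27. ] side [-36.4  38.3]
   bowl z 100 85 along [-93.3 -85.1 -34.5] side [-36.3  37.5]
   bowl z 120 291 along [-57.4 -40.7 -24.1] side [-35.8  38.9]
   bowl z 128 98 along [-56.5 -40.3 -25.6] side [-34.5  37.4]
--
scene t 33.3 tabs along hist [(-83, 12), (-80, 5), (-65, 13), (-62, 4), (-47, 17), (-44, 7), (-41, 1), (-35, 2)] side [-8.8 -3.   6.5]
   bowl z 55 43 along [-74.7 -39.6 -24.3] side [-42.9 -14.7]
   bowl z 80 71 along [-91.1 -73.9 -25.1] side [-42.2  18.3]
   bowl z 100 131 along [-91.6 -71.4 -23.8] side [-41.4  14.7]
   bowl z 120 195 along [-81.2 -42.5 -23.4] side [-40.7  33.1]
   bowl z 128 27 along [-81.4 -48.  -27. ] side [-39.3  26.4]
lime [array([415.4, -89. ,  37.8]), array([415.4, -89. ,  37.6])]
garlic [array([390.7,  69.9,  39.4]), array([nan, nan, nan])]
glass [array([ 380.7, -334.9,   46.3]), array([ 380.7, -334.6,   47.4])]
  return _methods._mean(a, axis=axis, dtype=dtype,
  ret = um.true_divide(
```

```bash
python3 -c "
from workcell import close_job; print(close_job())"
```

```text
the job is handed in; nothing more can be done
None
```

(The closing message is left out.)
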